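Stand the fallen spice jar back in its crate and walk the heavy crate home under the shelf

TASK

A spice jar has fallen over. Stand it upright on the worktop and let go, then take it again from above by its cap and lower it gently into the crate's one empty cell, letting go only when it stands on the floor of the cell. Then walk the heavy crate straight in under the wooden shelf, without lifting it or letting it swing far round, by pushing its two front corner posts in turn a little at a time, never the clear pane between them, until you feel it come up firm against the stop batten and it rests square against both rubber bumpers; keep the other jars upright in the crate and do not disturb the other things.

Things in the scene. Friction and masses are not known exactly. Their poses are not given: they have to be found in the camera images.
- fallen_jar: square clear spice jar with a round white cap, 40x40x101 mm, 0.11 kg, rigid, lying on its side left of the crate, cap roughly to the robot's right. Square body up to 80 mm, then the cap, 40 mm across. Origin: centre of its underside; z runs from there to the cap, x and y square to the flat sides. Two like it stand in the crate.
- spice_crate: hardwood crate 144 deep (x), 216 wide (y), 70 mm high; 1.4 to 2.1 kg plus five jars; sliding it takes 10 to 20 N. 2 rows of 3 cells, 60x64 mm, partitions 66 mm high, floor 6 mm thick; all but the front middle cell hold a jar 40 to 44 mm wide (one at a back corner 55), tops 104 to 107 mm up. Origin: centre of underside; x to its back, y left.
- crate_pane: the crate's clear front pane, 4 mm thick, 168 mm wide, its top 68 mm above the worktop, set 8 mm behind the fronts of the two posts; must not be pushed. Origin: middle of the pane's width and thickness, at the height of the crate's underside.
- empty_cell (a point): centre of the floor of the empty cell (front row, middle), 6 mm above the crate's underside, 30 mm in front of the crate's origin. Its neighbours' centres are 68 mm to either side and 64 mm behind.
- post_left (a point): middle of the front face of the left front corner post, 45 mm above the worktop. The post is 24 mm wide (y) and 84 mm high, its face is the crate's foremost face, its outer side flush with the crate's side; push it here, in the crate's +x direction. Pushing one post turns the crate as well as moving it.
- post_right (a point): the same on the right front corner post; 192 mm from post_left.
- back_left (a point): point on the crate's back face, 80 mm left of its middle, 16 mm above the worktop: this comes against the left bumper.
- back_right (a point): the same, 80 mm right of the middle: this comes against the right bumper.
- worktop_shelf: fixed light-wood shelf on the worktop: 260 mm deep (x), 246 mm clear between its side panels (15 mm to spare on either side of the crate), underside of the top board at 149 mm, top at 165. Origin: centre of its footprint; x to its back; the opening is 130 mm before the origin. The crate goes in along x, midway. When home it stands 50 to 74 mm out at the front.
- stop_batten: fixed dark batten across the inside of the shelf, 20x242x30 mm high, hidden behind the crate; its depth in the shelf differs by up to 24 mm. Two rubber bumpers, 80 mm left and right of its middle, 16 mm up, have their faces 14 mm in front of its origin (centre of underside). x to the back, parallel to the shelf's x. The crate is home when its back touches both.
- crate_jar_a: one of the five jars that stand in the crate; origin: centre of its underside
- crate_jar_b: one of the five jars that stand in the crate; origin: centre of its underside
- crate_jar_c: one of the five jars that stand in the crate; origin: centre of its underside
- crate_jar_d: one of the five jars that stand in the crate; origin: centre of its underside
- crate_jar_e: one of the five jars that stand in the crate; origin: centre of its underside
- tin: food tin, 75 mm wide, 58 mm high, on the worktop before the food processor; leave alone
- garlic: garlic bulb, 60 mm, on the worktop before the toaster; leave alone
There are look-alikes about, which are no part of the job. What is shaped like the fallen_jar but green is not meant.

How it is judged:
By the outcome, as a careful person would: the job done as asked, in the order asked, and still so for the second after the job is handed in, with the robot touching nothing.
It also fails if it takes over 72 s, if anything falls off the work surface, if the arm or the gripper's body presses on something with over 40 N, if the wrist force passes 120 N, or if a joint passes its speed limit or range.

ROBOT

A 6-joint arm with a two-finger parallel gripper is mounted at the origin on a cart in front of the work surface, level with it; the furniture and walls round the work are solid. World frame = base frame: x ahead of the robot, y to its left, z up, the work surface at z = 0. Lengths are in m, angles in rad, forces in N, time in s.
With the tool pointing down it reaches from about 0.3 to 0.775 m from the base axis. Payload 14.6 kg.
Tool frame: the origin (TCP) lies on the mounting face of the last link; the fingertips stand 173 mm ahead of it and the grasp point (between the pads) lies 155 mm ahead of it (env.grip_depth is the distance from the TCP to the grasp point, in m); z points along the fingers, y is the line along which they close (so a half turn about z gives the same grasp; the last joint's range is limited). The gripper opens to 85 mm and grips with 20 to 120 N. Pads are 22 mm wide; open, the fingers measure 114 mm over their backs; the gripper's body (76 mm by 85 mm) begins 54 mm behind the grasp point. The pads swing forward as they close: fully open they stand 13 mm farther back than shut.
Start: joints at [-1.22, 0.3, 1.521, -0, 1.321, -0.067], TCP at [0.223, -0.503, 0.405] pointing down, gripper open.
Joint ranges: [-3.03, 3.03], [-0.79, 2.21], [0.23, 2.52], [-1.04, 4.18], [0, 3.07], [-2.55, 2.55]. Speed limits (rad/s): [2.22, 2.22, 2.57, 3.14, 3.14, 3.14].

INTERFACE

Orientations are given as a 3x3 rotation matrix whose columns are the frame's x, y, z axes.
In Python, from rig import env, imaging, order gives the robot as it stands.
- The arm moves only by the tool drive_tool, never from a script. Its arguments are lists of equal length, an entry for each row: "linear": the shift along the tool's x, y, z in shares of 750 mm (1.0 is 750 mm), a list of three; "dr": the turn, a rotation vector about the tool's x, y, z in shares of 360 degrees (1.0 is 360 degrees), a list of three; "claw": the finger opening in mm, from 0 to 85.4. A call has 1 to 12 rows; each row is the pose to reach, as a shift and turn from the pose commanded when the call began, along the tool's axes at that moment; what a row does not reach only later rows make up. A row lasts 1/10 s, in which the tool goes at most 50 mm and 8.59 degrees, less where a joint would pass 70% of its speed; a pose out of reach is approached as far as the arm can. No shift or turn number may pass 1 either way. A call with a gripper value outside its range is refused whole. The fingers move at their own pace and stop on an object; "squeeze" is the grip in N (left out, the last holds). Time passes only in rows, so rows that repeat a pose let the fingers close. It gives the time, the measured TCP pose, the force, the opening and the grip force at its end, in the units of the state.
- env.observe(): the state, without advancing time (a new reading comes with each control period).
- imaging.capture(name): name is "scene" or "side" or "wrist"; returns a dict with "pixels" (480x640x3 uint8, red, green, blue), "fx", "fy", "cx", "cy" (pixels), "cam_to_world" (4x4, takes a point from camera to world coordinates). Camera axes: x right, y up, looking along -z (the intrinsics and any distortion apply to the point x, -y, -z); pixel columns grow to the right and rows downward; lengths in m; the calibration is good to about 2 mm. The wrist camera is an equidistant fisheye: a pixel r from the principal point sees the ray r / f radians off the axis. A picture is of the moment at which its call begins. There is no depth.
- order.finish_job(): hands the job in; it is judged then, once.
The state is a dict: "t": time; "joint_positions": joint angles; "joint_velocities": joint speeds; "joint_efforts": joint torques, N m; "tcp_pos": TCP position; "orientation": TCP orientation; "contact_force": force on the tool from outside, world axes, zero at the start; "moment": the same for the moment, N m; "opening": finger opening in m; "grip_force": force on a finger pad.
Only numpy, scipy, OpenCV 4.12 (cv2) and the standard library are available. Lean on these libraries where they do the work, as an engineer would, in place of code of your own. Each camera call takes 0.05 s, during which the arm holds its last target. There are 200 camera calls.

## Working session

There is one attempt and no reset: what is moved stays moved. The work goes in short steps, Python scripts to look and compute and a tool call to move; the robot and the scene stay as the last step left them, time stands still between calls to the robot, and variables do not carry over. Pictures are saved under pics/ and viewed, at most 10 in all, crops included, and the job is handed in when it is done.

Besides the shell and the picture viewer there is one more tool, called after "Emit:" as name(argument=value, ...) on one line, values as JSON. drive_tool: Moves the arm, as the interface text tells. Its arguments: {"type":"object","properties":{"linear":{"type":"array","items":{"type":"array","items":{"type":"number"}}},"dr":{"type":"array","items":{"type":"array","items":{"type":"number"}}},"claw":{"type":"array","items":{"type":"number"}},"squeeze":{"type":"number"}},"required":["linear","dr","claw"]}

```bash
mkdir -p pics; ls; cat > h.py <<'E'
import numpy as np, cv2
from rig import env, imaging, order
def cap(n,save=None):
    c=imaging.capture(n)
    if save: cv2.imwrite('pics/'+save, c['pixels'][:,:,::-1])
    return c
def ray(c,u,v,fish=False):
    x=(u-c['cx'])/c['fx']; y=(v-c['cy'])/c['fy']
    if fish:
        r=np.hypot(x,y); s=np.sin(r)/max(r,1e-9); d=np.array([x*s,-y*s,-np.cos(r)])
    else: d=np.array([x,-y,-1.])
    M=np.array(c['cam_to_world']); d=M[:3,:3]@d
    return M[:3,3], d/np.linalg.norm(d)
def onz(c,u,v,z,fish=False):
    o,d=ray(c,u,v,fish); return o+d*(z-o[2])/d[2]
def tri(r1,r2):
    (a,p),(b,q)=r1,r2
    s=np.linalg.lstsq(np.stack([p,-q],1),b-a,rcond=None)[0]
    A=a+s[0]*p;B=b+s[1]*q
    return (A+B)/2,np.linalg.norm(A-B)
def proj(c,P,fish=False):
    M=np.array(c['cam_to_world']); p=M[:3,:3].T@(np.array(P)-M[:3,3])
    x,y,z=p[0],-p[1],-p[2]
    if fish:
        r=np.hypot(x,y); t=np.arctan2(r,z); k=t/max(r,1e-9)
    else: k=1/z
    return c['cx']+c['fx']*x*k, c['cy']+c['fy']*y*k
E
python3 - <<'E'
from h import *
for n in ['scene','side','wrist']:
    c=cap(n,n+'0.png'); print(n,c['fx'],c['cx'],c['cy'],np.round(c['cam_to_world'],3).tolist(),[k for k in c])
s=env.observe();print({k:np.round(v,3).tolist() for k,v in s.items()})
E
```

```text
pics
scene 434.5264987284364 318.86363919336503 237.8598194747725 [[0.675, 0.299, -0.675, -0.089], [-0.738, 0.274, -0.617, -0.779], [0.0, 0.914, 0.405, 0.443], [0.0, 0.0, 0.0, 1.0]] ['pixels', 'fx', 'fy', 'cx', 'cy', 'cam_to_world']
side 606.8872705983772 325.29455426328354 233.6584434518099 [[0.943, 0.165, -0.287, 0.151], [-0.332, 0.492, -0.805, -1.276], [0.008, 0.855, 0.519, 0.766], [0.0, 0.0, 0.0, 1.0]] ['pixels', 'fx', 'fy', 'cx', 'cy', 'cam_to_world']
wrist 371.64829954431775 323.2101159625931 241.52122876405033 [[0.405, 0.869, 0.282, 0.295], [-0.914, 0.386, 0.124, -0.47], [-0.001, -0.308, 0.951, 0.373], [0.0, 0.0, 0.0, 1.0]] ['pixels', 'fx', 'fy', 'cx', 'cy', 'cam_to_world']
{'t': 0.15, 'joint_positions': [-1.22, 0.3, 1.521, 0.0, 1.321, -0.067], 'joint_velocities': [-0.001, -0.001, 0.001, -0.0, -0.001, 0.001], 'joint_efforts': [0.001, -54.367, -36.188, 0.0, 0.003, 0.0], 'tcp_pos': [0.223, -0.503, 0.404], 'orientation': [[0.914, 0.406, -0.0], [0.406, -0.914, 0.001], [0.0, -0.001, -1.0]], 'contact_force': [-0.635, -0.726, -0.29], 'moment': [0.017, 0.005, -0.019], 'grip_force': 0.0, 'opening': 0.085}
```

View pics/scene0.png

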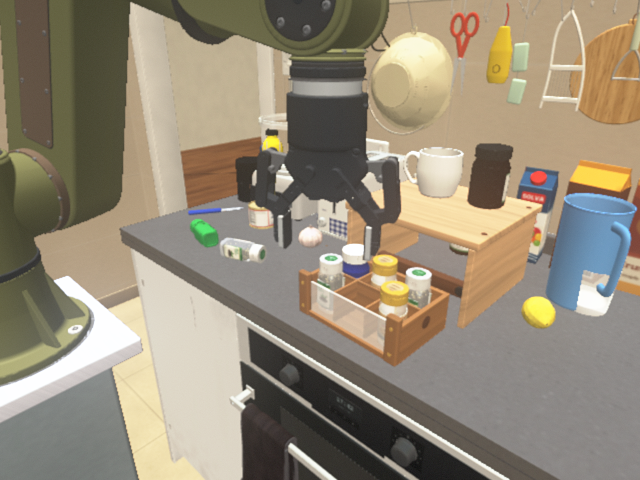

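View pics/side0.png

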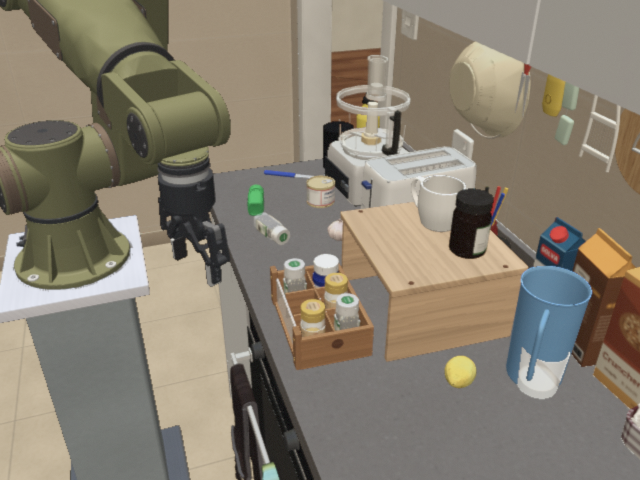

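Scene: the clear jar with a white cap lies at about (243,249), side (271,228). The green look-alike is at scene (204,233), side (257,199). Other jars of the same kind stand in the crate at scene (330,268) and (418,285). The clear one lying down fits the description, so I'll confirm it in an enlarged crop.

```bash
python3 - <<'E'
import cv2,numpy as np
a=cv2.imread('pics/scene0.png');b=cv2.imread('pics/side0.png')
A=cv2.resize(a[225:275,210:280],None,fx=5,fy=5,interpolation=2)   # 350x250
B=cv2.resize(b[205:255,240:310],None,fx=5,fy=5,interpolation=2)
C=cv2.resize(a[240:360,290:460],None,fx=2.5,fy=2.5,interpolation=2) #425x300
D=cv2.resize(b[250:365,260:385],None,fx=2.6,fy=2.6,interpolation=2) #325x299
o=np.zeros((560,800,3),np.uint8)
o[:250,:350]=A;o[:250,360:710]=B;o[255:255+C.shape[0],:C.shape[1]]=C;o[255:255+D.shape[0],430:430+D.shape[1]]=D
cv2.imwrite('pics/crop1.png',o)
E
```

```text
(no output)
```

View pics/crop1.png

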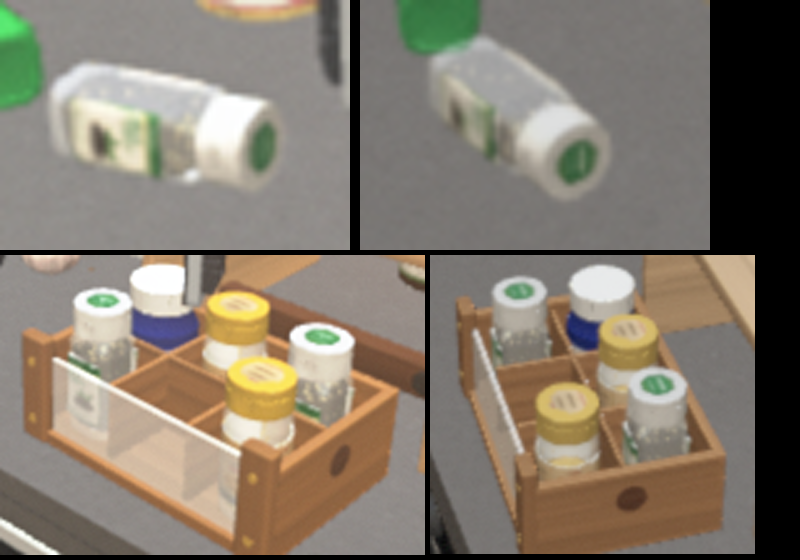

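The crop confirms it: the clear jar with the green-topped white cap lies on its side, with the cap's top at scene (262,254) and side (283,237). The crate posts are at scene (305,272) and (393,317).

```bash
cat > m1.py <<'E'
from h import *
S=cap('scene');D=cap('side')
def T(n,a,b):
    p,e=tri(ray(S,*a),ray(D,*b));print(n,np.round(p,4),'err',round(e,4));return p
sc=lambda x,y:(210+x/5,225+y/5); sd=lambda x,y:(240+(x-360)/5,205+y/5)
cs=lambda x,y:(290+x/2.5,240+(y-255)/2.5); cd=lambda x,y:(260+(x-430)/2.6,250+(y-255)/2.6)
T('captop',sc(262,145),sd(577,160))
T('botfar',sc(82,64),sd(483,38));T('botnear',sc(55,80),sd(432,55))
T('jarA top',cs(103,300),cd(519,291)); T('jarE top',cs(323,336),cd(657,384))
T('gold front',cs(263,373),cd(567,400));T('gold back',cs(238,306),cd(628,331))
T('blue',cs(165,280),cd(601,283))
T('postL top',cs(38,335),cd(465,302));T('postR top',cs(258,447),cd(527,460))
T('backR corner',cs(395,388),cd(720,452))
# shelf front edge top corners
T('shelf frontR top',(469,242),(387,293));T('shelf frontL top',(348,195) ,(342,210))
T('shelf backR top',(541,206),(524,260))
E
python3 m1.py
```

```text
captop [ 0.4659 -0.1017  0.0196] err 0.0011
botfar [0.4484 0.0041 0.0325] err 0.0002
botnear [ 0.4173 -0.0194  0.0415] err 0.0005
jarA top [ 0.4216 -0.3408  0.1068] err 0.001
jarE top [ 0.4775 -0.4805  0.1076] err 0.0014
gold front [ 0.4142 -0.4762  0.1061] err 0.0022
gold back [ 0.4819 -0.4116  0.1041] err 0.0016
blue [ 0.4847 -0.3455  0.1023] err 0.0028
postL top [ 0.3877 -0.3101  0.0829] err 0.0034
postR top [ 0.3788 -0.4981  0.0805] err 0.0028
backR corner [ 0.5093 -0.5195  0.0702] err 0.0012
shelf frontR top [ 0.5247 -0.5378  0.158 ] err 0.009
shelf frontL top [ 0.5407 -0.2808  0.176 ] err 0.0042
shelf backR top [ 0.7803 -0.558   0.1674] err 0.0164
```

Units first: shifts go in shares of 750 mm and turns go in shares of 360 degrees. So 300 mm / 750 = 0.4, 240 mm / 750 = 0.32, -85 degrees / 360 = -0.2361.

Emit:
drive_tool(linear=[[0.0533,-0.0427,0],[0.1067,-0.0853,0],[0.16,-0.128,0],[0.2133,-0.1707,0],[0.2667,-0.2133,0],[0.32,-0.256,0],[0.3733,-0.2987,0],[0.4,-0.3213,0],[0.4,-0.3213,0],[0.4,-0.3213,0],[0.4,-0.3213,0],[0.4,-0.3213,0]], dr=[[0,0,-0.0222],[0,0,-0.0444],[0,0,-0.0667],[0,0,-0.0889],[0,0,-0.1111],[0,0,-0.1333],[0,0,-0.1556],[0,0,-0.1778],[0,0,-0.2],[0,0,-0.2222],[0,0,-0.2361],[0,0,-0.2361]], claw=[85,85,85,85,85,85,85,85,85,85,85,85])

```text
t: 1.45
tcp_pos: [0.3996, -0.1606, 0.4047]
orientation: [[-0.326, 0.945, -0.0], [0.945, 0.326, 0.0], [0.0, -0.0, -1.0]]
contact_force: [-0.3, -0.2, -0.3]
opening: 0.0849
grip_force: 0.0
```

```bash
python3 - <<'E'
from h import *
c=cap('wrist','w1.png');np.savez('w1.npz',**c)
c=cap('scene','s1.png');c=cap('side','d1.png')
s=env.observe();print({k:np.round(v,3).tolist() for k,v in s.items()})
E
```

```text
{'t': 1.6, 'joint_positions': [-0.468, 0.03, 1.835, 0.0, 1.276, -0.795], 'joint_velocities': [-0.001, -0.0, -0.001, 0.002, 0.001, -0.007], 'joint_efforts': [0.08, -37.449, -35.583, 0.001, 0.001, -0.059], 'tcp_pos': [0.4, -0.161, 0.405], 'orientation': [[-0.322, 0.947, 0.0], [0.947, 0.322, -0.0], [-0.0, 0.0, -1.0]], 'contact_force': [-0.322, 0.186, -0.655], 'moment': [0.048, -0.053, -0.043], 'grip_force': 0.0, 'opening': 0.085}
```

View pics/w1.png

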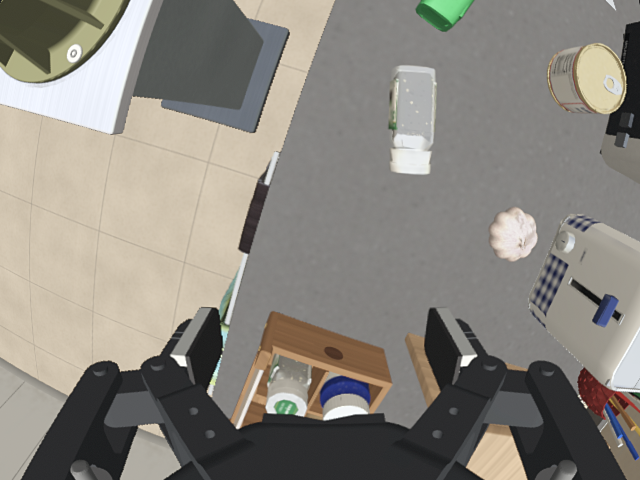

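The wrist view shows the jar top at u 396–436, v 66, with its cap at (410,172). The garlic is at (513,235), the tin at (588,78), and the crate's left wall at (330,345).

```bash
python3 - <<'E'
from h import *
c=dict(np.load('w1.npz'))
for n,p,z in [('b1',(398,67),.04),('b2',(436,67),.04),('m1',(398,136),.04),('m2',(434,138),.04),('cl',(390,172),.02),('cr',(431,172),.02),('captipmid',(410,173),.02),('garlic',(513,235),.02),('tin',(575,90),.0),('crateLfront',(273,313),.084),('crateLback',(391,378),.07)]:
    print(n,np.round(onz(c,*p,z,True),4))
# height check: jar captip mid with side cam
d=imaging.capture('side')
for nm,pw,ps in [('captop',(411,173),(283.4,237)),('botfar corner',(436,67),(240+123/5,205+38/5))]:
    p,e=tri(ray(c,*pw,True),ray(d,*ps));print(nm,np.round(p,4),e)
# jar mask: brighter than counter
hsv=cv2.cvtColor(c['pixels'],cv2.COLOR_RGB2GRAY)
roi=hsv[50:190,375:455];m=(roi>135).astype(np.uint8)
m=cv2.morphologyEx(m,cv2.MORPH_CLOSE,np.ones((9,9)))
k=max(cv2.findContours(m,0,2)[0],key=cv2.contourArea)
print(cv2.minAreaRect(k),cv2.boundingRect(k),np.median(roi[:,:5]))
E
```

```text
b1 [ 0.418  -0.0117  0.04  ]
b2 [0.4506 0.0024 0.04  ]
m1 [ 0.4393 -0.0713  0.04  ]
m2 [ 0.4715 -0.0605  0.04  ]
cl [ 0.4482 -0.1059  0.02  ]
cr [ 0.4869 -0.0913  0.02  ]
captipmid [ 0.4672 -0.0998  0.02  ]
garlic [ 0.6035 -0.1189  0.02  ]
tin [ 0.6276  0.0693 -0.    ]
crateLfront [ 0.3831 -0.2518  0.084 ]
crateLback [ 0.5205 -0.2963  0.07  ]
captop [ 0.4674 -0.0994  0.019 ] 0.002013323965836074
botfar corner [0.4503 0.0045 0.0327] 0.003811240445499105
((37.37241744995117, 65.46896362304688), (119.25330352783203, 54.47783279418945), 85.2363510131836) (7, 6, 59, 119) 132.0
```

In the tool's units: 206 mm / 750 = 0.2747, 171 mm / 750 = 0.228, 45 degrees / 360 = 0.125.

Emit:
drive_tool(linear=[[-0.0187,0.0187,0.0453],[-0.0373,0.0373,0.0907],[-0.0573,0.056,0.1373],[-0.0773,0.0747,0.1827],[-0.096,0.0933,0.228],[-0.116,0.112,0.2747],[-0.116,0.112,0.2747],[-0.116,0.112,0.2747]], dr=[[0,0.0208,0],[0,0.0417,0],[0,0.0625,0],[0,0.0833,0],[0,0.1042,0],[0,0.125,0],[0,0.125,0],[0,0.125,0]], claw=[85,85,85,85,85,85,85,85])

```text
t: 2.45
tcp_pos: [0.5071, -0.2158, 0.1982]
orientation: [[-0.228, 0.946, -0.23], [0.67, 0.324, 0.668], [0.707, -0.002, -0.708]]
contact_force: [-0.3, -0.2, 1.1]
opening: 0.085
grip_force: 0.0
```

```bash
python3 - <<'E'
from h import *
s=env.observe();R=np.array(s['orientation']);t=np.array(s['tcp_pos'])
print(np.round(R,3).tolist(),np.round(s['joint_positions'],2))
G=np.array([.4507,-.0519,.026]);print('to go tool mm',np.round(R.T@(G-(t+.155*R[:,2]))*1000,1))
E
```

```text
[[-0.228, 0.946, -0.23], [0.67, 0.324, 0.668], [0.707, -0.002, -0.708]] [-0.53  0.66  1.58  0.48  1.55 -1.03]
to go tool mm [ 1.   0.  89.3]
```

In the tool's units: 89 mm / 750 = 0.1187, 82 mm / 750 = 0.1093.

Emit:
drive_tool(linear=[[0,0,0.04],[0,0,0.08],[0,0,0.1093],[0.0013,0,0.1187],[0.0013,0,0.1187],[0.0013,0,0.1187],[0.0013,0,0.1187],[0.0013,0,0.1187],[0.0013,0,0.1187],[0.0013,0,0.1187],[0.0013,0,0.1187]], dr=[[0,0,0],[0,0,0],[0,0,0],[0,0,0],[0,0,0],[0,0,0],[0,0,0],[0,0,0],[0,0,0],[0,0,0],[0,0,0]], claw=[85,85,85,85,36,36,36,36,36,36,36], squeeze=30)

```text
t: 3.55
tcp_pos: [0.4871, -0.1563, 0.1376]
orientation: [[-0.23, 0.946, -0.228], [0.669, 0.324, 0.669], [0.706, 0.002, -0.708]]
contact_force: [-0.3, -2.3, 7.1]
opening: 0.0385
grip_force: 30.6
```

In the tool's units: 205 mm / 750 = 0.2733, 203 mm / 750 = 0.2707, -73.8 degrees / 360 = -0.205.

Emit:
drive_tool(linear=[[0.052,0,-0.02],[0.104,0,-0.0373],[0.152,0,-0.048],[0.1787,0,-0.0333],[0.2027,0,-0.016],[0.2227,0,0.0053],[0.2413,0,0.028],[0.2547,0,0.0547],[0.2653,0,0.0827],[0.2707,0,0.1107],[0.2733,0,0.14],[0.2733,0,0.14]], dr=[[0,-0.0228,0],[0,-0.0456,0],[0,-0.0683,0],[0,-0.0911,0],[0,-0.1139,0],[0,-0.1367,0],[0,-0.1594,0],[0,-0.1822,0],[0,-0.205,0],[0,-0.2278,0],[0,-0.25,0],[0,-0.25,0]], claw=[36,36,36,36,36,36,36,36,36,36,36,36])

```text
t: 4.75
tcp_pos: [0.4176, 0.0572, 0.2131]
orientation: [[-0.229, 0.949, 0.216], [0.678, 0.315, -0.664], [-0.698, -0.006, -0.716]]
contact_force: [-0.1, -0.6, 0.4]
opening: 0.0386
grip_force: 31.9
```

```bash
python3 - <<'E'
from h import *
s=env.observe();R=np.array(s['orientation']);t=np.array(s['tcp_pos'])
print(np.round(R,3).tolist(),np.round(s['joint_positions'],2),t+.155*R[:,2],s['opening'],s['grip_force'])
a=cap('scene')['pixels'][:,:,::-1];b=cap('side')['pixels'][:,:,::-1]
A=cv2.resize(a[140:290,170:310],None,fx=2.8,fy=2.8);B=cv2.resize(b[140:290,210:350],None,fx=2.8,fy=2.8)
cv2.imwrite('pics/c2.png',np.hstack([A,B]))
E
```

```text
[[-0.229, 0.949, 0.216], [0.678, 0.315, -0.664], [-0.698, -0.006, -0.716]] [ 0.17  0.34  2.06 -1.04  0.93  0.58] [ 0.45119815 -0.04577284  0.10219776] 0.03861616781258305 31.87738845757849
```

View pics/c2.png

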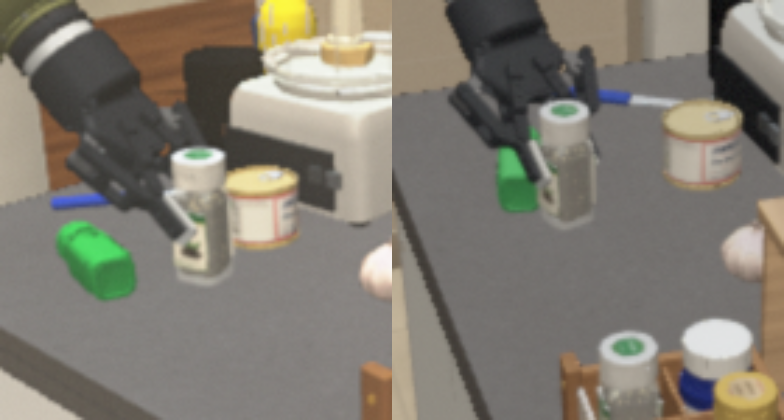

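In the tool's units: 80 mm / 750 = 0.1067, 60 mm / 750 = 0.08.

Emit:
drive_tool(linear=[[-0.0053,-0.0067,0.0267],[-0.0093,-0.0147,0.0533],[-0.0147,-0.0213,0.08],[-0.02,-0.0293,0.1067],[-0.02,-0.0293,0.1067]], dr=[[0,0,0],[0,0,0],[0,0,0],[0,0,0],[0,0,0]], claw=[36,36,36,36,36])

```text
t: 5.35
tcp_pos: [0.4365, -0.005, 0.2006]
orientation: [[-0.241, 0.955, 0.174], [0.711, 0.296, -0.638], [-0.66, -0.03, -0.75]]
contact_force: [0.7, 0.1, -0.9]
opening: 0.0389
grip_force: 31.8
```

```bash
python3 - <<'E'
from h import *
s=env.observe();R=np.array(s['orientation']);t=np.array(s['tcp_pos'])
print(np.round(R,4).tolist(),np.round(s['joint_positions'],2),t+.155*R[:,2],np.round(s['contact_force'],1))
print('1mm down in tool',np.round(R.T@[0,0,-1],3))
S=cap('scene');D=cap('side')
for n,c in(('s',S),('d',D)):
    u,v=proj(c,t+.155*R[:,2]+[0,0,-.05]);print(n,u,v)
    hsv=cv2.cvtColor(c['pixels'],cv2.COLOR_RGB2HSV)
    x,y=int(u)-50,int(v)-110
    r=hsv[y:y+110,x:x+100]
    m=((r[...,1]<28)&(r[...,2]>185)).astype(np.uint8)
    g=((r[...,0]>55)&(r[...,0]<85)&(r[...,1]>90)).astype(np.uint8)
    for mm in(m,g):
        n_,l,st,ce=cv2.connectedComponentsWithStats(mm)
        print([(st[i].tolist(),(ce[i]+[x,y]).round(1).tolist()) for i in range(1,n_) if st[i][4]>15])
E
```

```text
[[-0.2414, 0.9546, 0.1743], [0.7111, 0.2962, -0.6376], [-0.6603, -0.03, -0.7504]] [ 0.01  0.38  2.03 -1.04  0.83  0.47] [ 0.46355205 -0.10379391  0.08433204] [ 0.7  0.1 -0.9]
1mm down in tool [0.66 0.03 0.75]
s 261.76340341229854 248.38006791073505
[([89, 13, 11, 4, 31], [305.4, 152.6]), ([65, 17, 8, 3, 17], [279.9, 155.8]), ([0, 19, 17, 12, 84], [218.2, 161.9]), ([54, 20, 8, 7, 25], [267.5, 160.4]), ([44, 21, 56, 25, 691], [287.4, 170.0]), ([44, 67, 20, 8, 87], [264.5, 208.9]), ([42, 82, 9, 15, 27], [256.4, 226.6]), ([90, 90, 10, 11, 88], [306.1, 233.0])]
[([0, 89, 7, 19, 113], [213.7, 236.7])]
d 282.55309285842327 232.45886949097167
[([19, 21, 13, 6, 46], [257.0, 145.3]), ([64, 53, 15, 3, 25], [302.6, 175.7]), ([44, 72, 17, 9, 65], [283.8, 198.2])]
[([23, 66, 6, 10, 37], [257.4, 192.7]), ([16, 77, 15, 17, 131], [253.4, 209.1])]
```

```bash
cat > goal.py <<'E'
from h import *
from scipy.spatial.transform import Rotation as Ro
def goal(G,head,tilt=45,cam=1):
    """tool pointing 'tilt' from down towards heading (deg); shift mm and rotvec deg in tool axes"""
    h=np.radians(head);t=np.radians(tilt);a=np.array([np.cos(h),np.sin(h),0]);d=np.array([0,0,-1.])
    z=a*np.sin(t)+d*np.cos(t); x=-(a*np.cos(t)-d*np.sin(t))*cam; y=np.cross(z,x)
    Rg=np.stack([x,y,z],1); s=env.observe();R=np.array(s['orientation']);T=np.array(s['tcp_pos'])
    print('lin',np.round(R.T@(np.array(G)-.155*z-T)*1000,1),'dr',np.round(np.degrees(Ro.from_matrix(R.T@Rg).as_rotvec()),1))
    print('G now',np.round(T+.155*R[:,2],4),'tcp goal',np.round(np.array(G)-.155*z,3),'up in tool',np.round(R.T@[0,0,1],3))
E
python3 -c "
from goal import *
goal([.47,-.08,.075],-95)"
```

```text
lin [23.4 51.6 -1.2] dr [14.  -3.3 17.4]
G now [ 0.4633 -0.1023  0.0844] tcp goal [0.48  0.029 0.185] up in tool [-0.661 -0.03  -0.75 ]
```

In the tool's units: 52 mm / 750 = 0.0693, 34 mm / 750 = 0.0453, 17.4 degrees / 360 = 0.0483.

Emit:
drive_tool(linear=[[0.0107,0.0227,0],[0.0213,0.0453,-0.0013],[0.0307,0.0693,-0.0013],[0.0307,0.0693,-0.0013],[0.0307,0.0693,-0.0013]], dr=[[0.0131,-0.0031,0.0161],[0.0258,-0.0061,0.0322],[0.0389,-0.0092,0.0483],[0.0389,-0.0092,0.0483],[0.0389,-0.0092,0.0483]], claw=[36,36,36,36,36])

```text
t: 5.95
tcp_pos: [0.4795, 0.0298, 0.1842]
orientation: [[0.058, 0.997, -0.059], [0.705, -0.082, -0.705], [-0.707, -0.001, -0.707]]
contact_force: [-0.5, 0.2, -1.6]
opening: 0.0387
grip_force: 31.9
```

```bash
python3 -c "
from goal import *
goal([.47,-.08,.055],-95);print(env.observe()['joint_positions'],env.observe()['orientation'])"
```

```text
lin [13.4  0.1 14.3] dr [0.2 0.  0.2]
G now [ 0.4704 -0.0794  0.0746] tcp goal [0.48  0.029 0.165] up in tool [-0.707 -0.001 -0.707]
[ 0.08948281  0.5234955   1.86302336 -0.88239567  1.12462031  0.7238409 ] [[ 5.75474394e-02  9.96605596e-01 -5.88691642e-02]
 [ 7.04671934e-01 -8.23190518e-02 -7.04741825e-01]
 [-7.07195700e-01 -9.27360322e-04 -7.07017243e-01]]
```

Emit:
drive_tool(linear=[[0.0093,0,0.0093],[0.016,0,0.016],[0.0187,0,0.0187],[0.02,0,0.02],[0.0207,0,0.0207],[0.0213,0,0.0213],[0.0213,0,0.0213]], dr=[[0,0,0],[0,0,0],[0,0,0],[0,0,0],[0,0,0],[0,0,0],[0,0,0]], claw=[36,36,36,36,36,36,36])

```text
t: 6.65
tcp_pos: [0.4798, 0.0296, 0.1621]
orientation: [[0.061, 0.996, -0.062], [0.704, -0.087, -0.705], [-0.708, -0.0, -0.706]]
contact_force: [-3.2, 2.4, 7.8]
opening: 0.0386
grip_force: 32.6
```

In the tool's units: -110 mm / 750 = -0.1467, -80 mm / 750 = -0.1067.

Emit:
drive_tool(linear=[[-0.0007,0,-0.0007],[-0.0007,0,-0.0007],[-0.0007,0,-0.0007],[-0.0007,0,-0.0007],[-0.0007,0,-0.0007],[-0.0007,0,-0.0133],[-0.0007,0,-0.0533],[-0.0007,0,-0.1067],[0,0,-0.1467],[0,0,-0.1467]], dr=[[0,0,0],[0,0,0],[0,0,0],[0,0,0],[0,0,0],[0,0,0],[0,0,0],[0,0,0],[0,0,0],[0,0,0]], claw=[36,42,60,80,80,80,80,80,80,80])

```text
t: 7.65
tcp_pos: [0.4871, 0.1095, 0.2423]
orientation: [[0.063, 0.996, -0.056], [0.705, -0.084, -0.704], [-0.706, 0.005, -0.708]]
contact_force: [0.0, -0.4, -1.6]
opening: 0.0802
grip_force: 0.0
```

```bash
python3 - <<'E'
from goal import *
w=cap('wrist');a=cap('scene');b=cap('side')
np.savez('w2.npz',**w)
ims=[c['pixels'][:,:,::-1] for c in(a,b,w)]
A=cv2.resize(ims[0][170:310,190:310],None,fx=2.5,fy=2.5);B=cv2.resize(ims[1][140:280,240:360],None,fx=2.5,fy=2.5)
W=cv2.resize(ims[2],(200*2,300)) 
cv2.imwrite('pics/c3.png',np.vstack([np.hstack([A,B]),np.hstack([cv2.resize(ims[2],(320,240)),np.zeros((240,280,3),np.uint8)])]))
for n,c in(('s',a),('d',b)): print(n,[np.round(proj(c,[.4705,-.0795,z]),1) for z in (0,.1)])
print(np.round(proj(w,[.4705,-.0795,.101],True),1))
goal([.4705,-.0795,.16],-95,0); print(env.observe()['joint_positions'])
E
```

```text
s [array([257.9, 258. ]), array([255.3, 216.9])]
d [array([283. , 239.3]), array([281.8, 202.5])]
[322.1 314.8]
lin [-186.1    0.3   78.5] dr [-0.  45.   0.1]
G now [ 0.4767 -0.0023  0.1293] tcp goal [ 0.47  -0.08   0.315] up in tool [-0.707 -0.001 -0.707]
[ 0.23903005  0.46405827  1.78081208 -0.76802329  1.30379103  0.69480329]
```

View pics/c3.png

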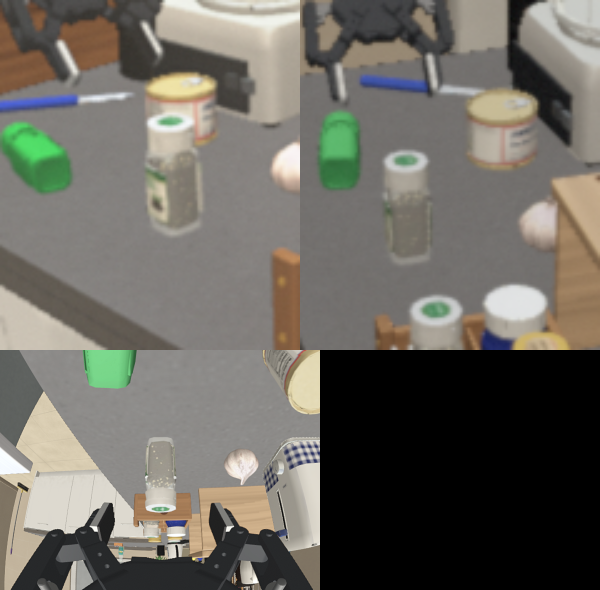

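In the tool's units: -207 mm / 750 = -0.276, -170 mm / 750 = -0.2267, 45 degrees / 360 = 0.125.

Emit:
drive_tool(linear=[[-0.0373,0,-0.0373],[-0.08,0,-0.016],[-0.1267,0,0.0067],[-0.1733,0,0.0293],[-0.2267,0,0.0533],[-0.276,0,0.076],[-0.276,0,0.076]], dr=[[0,0.0139,0],[0,0.0361,0],[0,0.0583,0],[0,0.0806,0],[0,0.1028,0],[0,0.125,0],[0,0.125,0]], claw=[80,80,80,80,80,80,80])

```text
t: 8.5
tcp_pos: [0.4699, -0.0832, 0.3462]
orientation: [[0.092, 0.996, 0.002], [0.996, -0.092, 0.003], [0.003, 0.002, -1.0]]
contact_force: [1.0, -0.2, -0.5]
opening: 0.0798
grip_force: 0.0
```

```bash
python3 - <<'E'
from goal import *
w=cap('wrist','w3.png');a=cap('scene','s3.png');b=cap('side','d3.png')
np.savez('w3.npz',**w)
G=[.4705,-.0795,.101];res=[]
for n,c,f in(('s',a,0),('d',b,0),('w',w,1)):
    u,v=proj(c,G,f); u,v=int(u),int(v); r=40 if f else 14
    h=cv2.cvtColor(c['pixels'],cv2.COLOR_RGB2HSV)[v-r:v+r,u-r:u+r]
    g=((h[...,0]>45)&(h[...,0]<90)&(h[...,1]>70)).astype(np.uint8)
    n_,l,st,ce=cv2.connectedComponentsWithStats(g)
    i=1+np.argmax(st[1:,4]) if n_>1 else 0
    print(n,(u,v),st[i],ce[i]+[u-r,v-r]);res.append(ray(c,*(ce[i]+[u-r,v-r]),f))
for i,j in((0,1),(0,2),(1,2)): print(tri(res[i],res[j]))
goal([.4705,-.0795,.094],-95,0)
E
```

```text
s (255, 216) [13 15  8  3 16] [257.5  218.25]
d (281, 202) [12 15  5  3 14] [281.14285714 203.92857143]
w (324, 252) [ 24  35  30  33 706] [322.81303116 262.95892351]
(array([ 0.46577949, -0.09209823,  0.10245844]), np.float64(0.0017660911175243182))
(array([ 0.46946393, -0.08716885,  0.09908824]), np.float64(0.0011907940624875885))
(array([ 0.46811385, -0.08618013,  0.10007976]), np.float64(0.0018743215100328373))
lin [-0.4  0.6 95.3] dr [-0.1  0.1 -0. ]
G now [ 0.4698 -0.0791  0.1893] tcp goal [ 0.47  -0.08   0.249] up in tool [-0.002 -0.002 -1.   ]
```

View pics/w3.png

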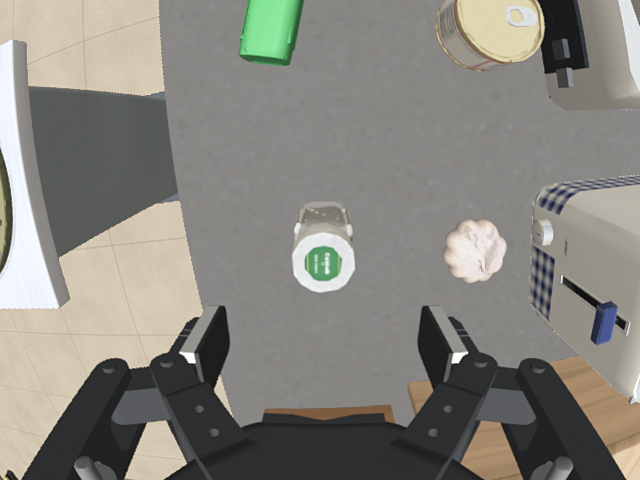

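The wrist view shows the jar upright, cap at (323,263). The garlic at (475,250) and the tin are undisturbed.

Emit:
drive_tool(linear=[[-0.0093,-0.0013,0.0533],[-0.0093,-0.0013,0.1],[-0.0093,-0.0013,0.1227],[-0.0093,-0.0013,0.1293],[-0.0093,-0.0013,0.1293],[-0.0093,-0.0013,0.1293],[-0.0093,-0.0013,0.1293],[-0.0093,-0.0013,0.1293],[-0.0093,-0.0013,0.1293],[-0.0093,-0.0013,0.1293],[-0.0093,-0.0013,0.1293]], dr=[[0,0,0],[0,0,0],[0,0,0],[0,0,0],[0,0,0],[0,0,0],[0,0,0],[0,0,0],[0,0,0],[0,0,0],[0,0,0]], claw=[80,80,80,80,36,36,36,36,36,36,36], squeeze=30)

```text
t: 9.75
tcp_pos: [0.4691, -0.0857, 0.2495]
orientation: [[0.086, 0.996, 0.002], [0.996, -0.086, -0.001], [-0.001, 0.002, -1.0]]
contact_force: [-0.3, -0.2, 5.9]
opening: 0.0391
grip_force: 29.9
```

In the tool's units: -105 mm / 750 = -0.14, -75 mm / 750 = -0.1.

Emit:
drive_tool(linear=[[0,0,-0.04],[0,0,-0.1],[-0.04,0,-0.14],[-0.08,0,-0.14]], dr=[[0,0,0],[0,0,0],[0,0,0],[0,0,0]], claw=[36,36,36,36])

```text
t: 10.15
tcp_pos: [0.4639, -0.1459, 0.3581]
orientation: [[0.085, 0.996, 0.007], [0.996, -0.085, -0.003], [-0.003, 0.007, -1.0]]
contact_force: [0.4, -0.6, -1.6]
opening: 0.0386
grip_force: 30.9
```

```bash
python3 - <<'E'
from goal import *
w=cap('wrist','w4.png');np.savez('w4.npz',**w);cap('scene','s4.png');cap('side','d4.png')
s=env.observe();print(s['tcp_pos'],s['joint_positions'],s['opening'],s['grip_force'])
E
```

```text
[ 0.46331722 -0.14649686  0.35392714] [-3.81560442e-01  2.08244114e-01  1.75996001e+00 -5.53950068e-04
  1.17264867e+00 -2.92567283e-01] 0.038841229402926156 30.906071662902832
```

In the tool's units: -266 mm / 750 = -0.3547, -240 mm / 750 = -0.32, 88 degrees / 360 = 0.2444.

Emit:
drive_tool(linear=[[0,0,-0.06],[-0.0467,-0.0053,-0.0667],[-0.0933,-0.0107,-0.0667],[-0.14,-0.0147,-0.0667],[-0.1867,-0.0187,-0.0667],[-0.2333,-0.0227,-0.0667],[-0.28,-0.0267,-0.0667],[-0.32,-0.0293,-0.0667],[-0.3547,-0.0293,-0.0667],[-0.3547,-0.0293,-0.0667],[-0.3547,-0.0293,-0.0667],[-0.3547,-0.0293,-0.0667]], dr=[[0,0,0.0222],[0,0,0.0444],[0,0,0.0667],[0,0,0.0889],[0,0,0.1111],[0,0,0.1333],[0,0,0.1556],[0,0,0.1778],[0,0,0.2],[0,0,0.2222],[0,0,0.2444],[0,0,0.2444]], claw=[36,36,36,36,36,36,36,36,36,36,36,36])

```text
t: 11.5
tcp_pos: [0.4191, -0.4081, 0.4031]
orientation: [[0.999, -0.054, -0.001], [-0.054, -0.999, 0.0], [-0.001, -0.0, -1.0]]
contact_force: [-0.0, -0.2, -1.1]
opening: 0.0388
grip_force: 31.0
```

```bash
python3 - <<'E'
from goal import *
w=cap('wrist','w5.png');np.savez('w5.npz',**w);a=cap('scene','s5.png');b=cap('side','d5.png')
s=env.observe();print(s['tcp_pos'],s['joint_positions'],s['opening'],s['grip_force'],np.round(s['orientation'],3).tolist())
ims=[c['pixels'][:,:,::-1] for c in(a,b,w)]
C=cv2.resize(ims[0][200:360,280:480],None,fx=2,fy=2);D=cv2.resize(ims[1][200:360,250:450],None,fx=2,fy=2)
o=np.zeros((580,800,3),np.uint8);o[:320,:400]=C;o[:320,400:]=D;o[320:560,:320]=cv2.resize(ims[2],(320,240))
W4=cv2.imread('pics/w4.png');o[320:560,330:650]=cv2.resize(W4,(320,240))
cv2.imwrite('pics/c5.png',o)
E
```

```text
[ 0.41909989 -0.40807216  0.40345549] [-8.34626246e-01  3.79043583e-01  1.41845117e+00 -4.28836451e-04
  1.34435506e+00  7.83383138e-01] 0.03870659945025302 31.000730395317078 [[0.999, -0.047, -0.0], [-0.047, -0.999, -0.0], [-0.0, 0.0, -1.0]]
```

View pics/w5.png

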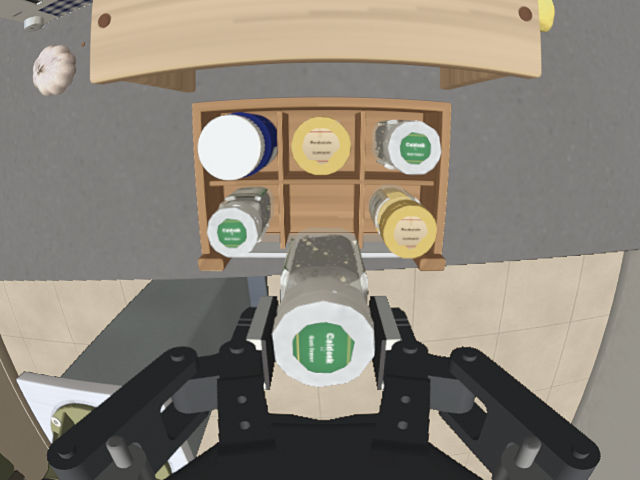

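```bash
python3 - <<'E'
from goal import *
w=dict(np.load('w5.npz'))
P={}
for n,p,z in [('backL',(193,104),.07),('backR',(450,102),.07),('postLo',(199,270),.084),('postLi',(223,269),.084),('postRi',(420,270),.084),('postRo',(444,270),.084),('jarFL',(233,232),.107),('jarFR',(411,231),.105),('jarBM',(321,146),.105),('jarBR',(415,148),.107),('shL bot in',(195,90),0),('shR bot in',(441,87),0),('shTopL',(92,81),.149),('shTopR',(540,77),.149)]:
    P[n]=onz(w,*p,z,True);print(n,np.round(P[n],4))
an=lambda a,b:np.degrees(np.arctan2(-(P[a]-P[b])[0],(P[a]-P[b])[1]))
print('yaw back',an('backL','backR'),'post',an('postLo','postRo'),'jars',an('jarFL','jarFR'),'shelf',an('shL bot in','shR bot in'),an('shTopL','shTopR'))
# partition crossing of empty cell corners at z=.066
D=imaging.capture('side');S=imaging.capture('scene')
for n in P:
    if 'post' in n: print(n,np.round(proj(S,P[n]),1),np.round(proj(D,P[n]),1))
# cell partition edges top z .066
for n,p in [('wallL',(281,182)),('wallR',(362,182)),('crossback L',(300,183)),('crossback R',(340,183))]: print(n,np.round(onz(w,*p,.066,True),4))
E
```

```text
backL [ 0.5247 -0.3049  0.07  ]
backR [ 0.5146 -0.5173  0.07  ]
postLo [ 0.3836 -0.2969  0.084 ]
postLi [ 0.3836 -0.3191  0.084 ]
postRi [ 0.3737 -0.4879  0.084 ]
postRo [ 0.3721 -0.5099  0.084 ]
jarFL [ 0.4225 -0.3388  0.107 ]
jarFR [ 0.4154 -0.4742  0.105 ]
jarBM [ 0.4821 -0.4091  0.105 ]
jarBR [ 0.4785 -0.4768  0.107 ]
shL bot in [ 0.5453 -0.2835  0.    ]
shR bot in [ 0.534  -0.5326  0.    ]
shTopL [ 0.5463 -0.2588  0.149 ]
shTopR [ 0.531  -0.5563  0.149 ]
yaw back -2.7065543633997864 post -3.073274947931802 jars -3.007542132983117 shelf -2.6041912620099525 -2.9484600920808575
postLo [297.8 268.9] [269.8 265.3]
postLi [307. 273.] [272.8 271.3]
postRi [385.3 312.7] [292.7 325.1]
postRo [397.4 319. ] [295.5 333.2]
wallL [ 0.4519 -0.3738  0.066 ]
wallR [ 0.4483 -0.4412  0.066 ]
crossback L [ 0.4501 -0.3896  0.066 ]
crossback R [ 0.4483 -0.4228  0.066 ]
```

View pics/c5.png

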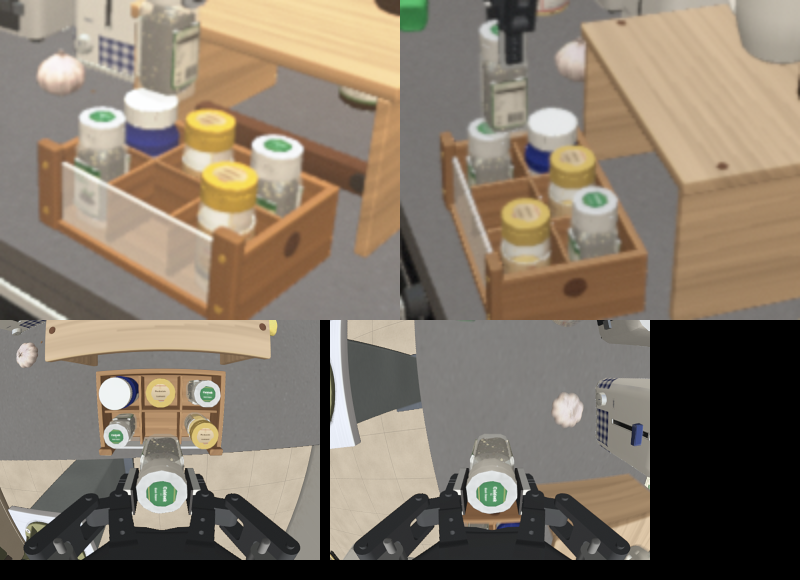

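The crate measures yaw -2.9° with the cell centre at (.419,-.406); the wrist view shows the empty cell at (322,205) and the posts at (211,262) and (432,263). The shelf yaw is -2.8°, midline y ≈ -.408 at the opening.

In the tool's units: 143 mm / 750 = 0.1907, 140 mm / 750 = 0.1867.

Emit:
drive_tool(linear=[[0,-0.0027,0.0467],[0,-0.0027,0.0933],[0,-0.0027,0.1267],[0,-0.0027,0.1533],[0,-0.0027,0.1733],[0,-0.0027,0.1867],[0,-0.0027,0.1907],[0,-0.0027,0.1907]], dr=[[0,0,0],[0,0,0],[0,0,0],[0,0,0],[0,0,0],[0,0,0],[0,0,0],[0,0,0]], claw=[36,36,36,36,36,36,36,36])

```text
t: 12.55
tcp_pos: [0.419, -0.4067, 0.2608]
orientation: [[0.999, -0.051, -0.0], [-0.051, -0.999, -0.001], [-0.0, 0.001, -1.0]]
contact_force: [-0.2, 0.3, -1.7]
opening: 0.0391
grip_force: 31.0
```

In the tool's units: 4 mm / 750 = 0.0053, 3.5 mm / 750 = 0.0047.

Emit:
drive_tool(linear=[[0,0,0.0013],[0,0,0.0027],[0,0,0.004],[0,0,0.0047],[0,0,0.0053],[0,0,0.0053]], dr=[[0,0,0],[0,0,0],[0,0,0],[0,0,0],[0,0,0],[0,0,0]], claw=[36,36,36,36,36,36])

```text
t: 13.15
tcp_pos: [0.4189, -0.4066, 0.2565]
orientation: [[0.999, -0.052, -0.0], [-0.052, -0.999, -0.0], [-0.0, 0.0, -1.0]]
contact_force: [1.2, 1.0, -1.2]
opening: 0.0389
grip_force: 31.0
```

In the tool's units: 1.5 mm / 750 = 0.002, 1 mm / 750 = 0.0013.

Emit:
drive_tool(linear=[[0,0,0.0007],[0,0,0.0013],[0,0,0.002],[0,0,0.002]], dr=[[0,0,0],[0,0,0],[0,0,0],[0,0,0]], claw=[36,36,36,36])

```text
t: 13.55
tcp_pos: [0.4189, -0.4067, 0.2555]
orientation: [[0.999, -0.052, 0.0], [-0.052, -0.999, -0.001], [0.0, 0.001, -1.0]]
contact_force: [-0.3, 0.1, 5.1]
opening: 0.0389
grip_force: 31.5
```

Emit:
drive_tool(linear=[[0,0,-0.0007],[0,0,-0.0007],[0,0,-0.0007],[0,0,-0.0067],[0,0,-0.0467],[0,0,-0.1],[0,0,-0.1]], dr=[[0,0,0],[0,0,0],[0,0,0],[0,0,0],[0,0,0],[0,0,0],[0,0,0]], claw=[43,48,48,48,48,48,48])

```text
t: 14.25
tcp_pos: [0.4193, -0.407, 0.3356]
orientation: [[0.999, -0.052, 0.005], [-0.052, -0.999, -0.007], [0.006, 0.006, -1.0]]
contact_force: [-0.2, 0.2, 0.9]
opening: 0.0478
grip_force: 0.0
```

```bash
python3 - <<'E'
from goal import *
w=cap('wrist','w6.png');np.savez('w6.npz',**w)
xh=np.array([.9987,-.0506,0]);yh=np.array([.0506,.9987,0]);c=np.array([.4488,-.4072,.040])
t=np.radians(30);z=xh*np.sin(t)-np.array([0,0,np.cos(t)])
for n,sg in(('L',1),('R',-1)):
    tip=c-(.072+.0095+.020)*xh+sg*.097*yh
    print(n);goal(tip-.018*z,-2.9,30,-1)
E
```

```text
L
lin [-158.8  -98.4  142.1] dr [ 0.2 29.8 -0. ]
G now [ 0.4195 -0.4073  0.1778] tcp goal [ 0.266 -0.301  0.19 ] up in tool [ 0.003  0.004 -1.   ]
R
lin [-158.6   95.6  142.8] dr [ 0.2 29.8 -0. ]
G now [ 0.4195 -0.4073  0.1778] tcp goal [ 0.256 -0.495  0.19 ] up in tool [ 0.003  0.004 -1.   ]
```

View pics/w6.png

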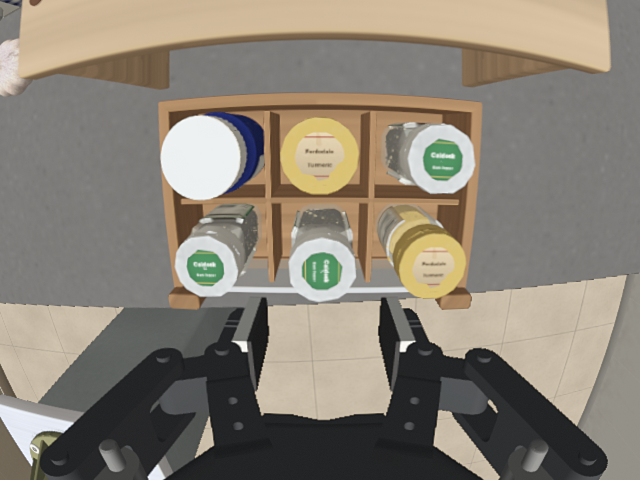

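In the tool's units: -159 mm / 750 = -0.212, 142 mm / 750 = 0.1893, 30 degrees / 360 = 0.0833.

Emit:
drive_tool(linear=[[-0.0533,-0.0333,0],[-0.1067,-0.0667,0],[-0.16,-0.1,0.0133],[-0.212,-0.1307,0.0533],[-0.212,-0.1307,0.1133],[-0.212,-0.1307,0.1667],[-0.212,-0.1307,0.1893],[-0.212,-0.1307,0.1893]], dr=[[0,0.0208,0],[0,0.0417,0],[0,0.0625,0],[0,0.0833,0],[0,0.0833,0],[0,0.0833,0],[0,0.0833,0],[0,0.0833,0]], claw=[0,0,0,0,0,0,0,0])

```text
t: 15.1
tcp_pos: [0.2645, -0.2998, 0.1857]
orientation: [[0.867, -0.052, 0.496], [-0.047, -0.999, -0.022], [0.497, -0.004, -0.868]]
contact_force: [0.4, -1.1, -0.7]
opening: 0.0001
grip_force: 0.0
```

```bash
python3 - <<'E'
from goal import *
w=cap('wrist','w7.png');np.savez('w7.npz',**w)
s=env.observe();R=np.array(s['orientation']);t=np.array(s['tcp_pos']);print('tip',t+.173*R[:,2],np.round(R,3).tolist(),s['joint_positions'],s['opening'])
xh=np.array([.9987,-.0506,0]);yh=np.array([.0506,.9987,0])
print('xh in tool',R.T@xh,'yh',R.T@yh)
# where do tip corners project & dark gripper extent near tip; post corners
for y in(-.0145,0,.0145): print(np.round(proj(w,t+.173*R[:,2]+.011*R[:,0]+y*R[:,1],True),1))
c=np.array([.4488,-.4072,0])
for yy in(.084,.108): print('post',np.round(proj(w,c-.072*xh+yy*yh+[0,0,.084],True),1),np.round(proj(w,c-.072*xh+yy*yh+[0,0,.045],True),1))
E
```

```text
tip [ 0.35095989 -0.30441928  0.03721148] [[0.866, -0.052, 0.498], [-0.046, -0.999, -0.024], [0.498, -0.002, -0.867]] [-1.01311643  0.30885181  2.16287826  0.91344071  0.54368056 -0.15848544] -0.00018740331694811857
xh in tool [ 0.86710482 -0.00130552  0.49808592] yh [-0.00225456 -0.99997763  0.0013039 ]
[292.1 287.3]
[326.7 287.4]
[361.2 287.2]
post [369.6 209.7] [358.8 236.2]
post [294.9 209.8] [302.1 236.4]
```

In the tool's units: 22.5 mm / 750 = 0.03, 17.3 mm / 750 = 0.0231.

Emit:
drive_tool(linear=[[0.0116,0,0.0067],[0.0196,0,0.0113],[0.0231,0,0.0133],[0.0253,0,0.0147],[0.0277,0,0.016],[0.03,0,0.0172],[0.03,0,0.0172]], dr=[[0,0,0],[0,0,0],[0,0,0],[0,0,0],[0,0,0],[0,0,0],[0,0,0]], claw=[0,0,0,0,0,0,0])

```text
t: 15.85
tcp_pos: [0.2906, -0.3015, 0.1882]
orientation: [[0.865, -0.051, 0.498], [-0.044, -0.999, -0.025], [0.499, -0.0, -0.867]]
contact_force: [-11.0, 3.8, 7.6]
opening: -0.0001
grip_force: 5.7
```

```bash
cat > crate.py <<'E'
from goal import *
# measure crate pose from white cap/green labels in side+scene; report
def st():
    s=env.observe();R=np.array(s['orientation']);t=np.array(s['tcp_pos'])
    print('t',round(s['t'],2),'tip corner',np.round(t+.173*R[:,2]+.011*R[:,0],4),'F',np.round(s['contact_force'],1))
    return R,t
def greens(c,box,fish=False):
    u0,v0,u1,v1=box
    h=cv2.cvtColor(c['pixels'],cv2.COLOR_RGB2HSV)[v0:v1,u0:u1]
    g=((h[...,0]>50)&(h[...,0]<90)&(h[...,1]>80)).astype(np.uint8)
    n,l,st_,ce=cv2.connectedComponentsWithStats(g)
    return [(st_[i,4],(ce[i]+[u0,v0]).round(1)) for i in range(1,n) if st_[i,4]>=8]
E
python3 - <<'E'
from crate import *
R,t=st()
w=cap('wrist','w8.png');a=cap('scene','s8.png');b=cap('side','d8.png')
for n,c,f in(('w',w,1),('s',a,0),('d',b,0)):
    for ar,p in greens(c,(0,0,640,480)): print(n,ar,p,np.round(onz(c,*p,.107,f),4))
E
```

```text
t 15.85 tip corner [ 0.3864 -0.3064  0.0437] F [-11.    3.8   7.6]
w 63 [420.  103.2] [ 0.4349 -0.3375  0.107 ]
w 2984 [424.7 135. ] [ 0.4237 -0.3372  0.107 ]
w 77 [627.6 130.1] [ 0.4314 -0.4255  0.107 ]
w 1430 [605.8 160.1] [ 0.4176 -0.4065  0.107 ]
w 54 [585. 155.] [ 0.419  -0.3963  0.107 ]
w 19 [624.8 158.9] [ 0.4188 -0.4178  0.107 ]
w 12 [505.9 164.3] [ 0.4144 -0.362   0.107 ]
w 135 [427.4 167.1] [ 0.4134 -0.3364  0.107 ]
w 304 [509.9 207. ] [ 0.401  -0.3605  0.107 ]
w 16 [361.8 231.4] [ 0.3957 -0.3162  0.107 ]
w 71 [413.8 236.7] [ 0.3936 -0.33    0.107 ]
s 281 [201.4 235.5] [ 0.3247 -0.0938  0.107 ]
s 35 [331.1 257.5] [ 0.4219 -0.3406  0.107 ]
s 38 [361.2 271.7] [ 0.4159 -0.4103  0.107 ]
s 41 [418.8 272.7] [ 0.476  -0.4809  0.107 ]
s 9 [413. 302.] [ 0.3934 -0.5203  0.107 ]
d 443 [255.4 200.1] [ 0.4129 -0.0619  0.107 ]
d 16 [292.9 263.6] [ 0.4195 -0.3386  0.107 ]
d 25 [302.2 283.2] [ 0.4172 -0.4058  0.107 ]
d 22 [345.2 299.9] [ 0.4743 -0.4783  0.107 ]
d 10 [350.9 299.2] [ 0.4846 -0.4796  0.107 ]
```

In the tool's units: 194 mm / 750 = 0.2587, 1.5 mm / 750 = 0.002.

Emit:
drive_tool(linear=[[0.0035,0,0.002],[0.0069,0,0.004],[0.0081,0,0.0047],[-0.0173,0,-0.01],[-0.0173,0.0653,-0.01],[-0.0173,0.1307,-0.01],[-0.0173,0.1947,-0.01],[-0.0173,0.2587,-0.01],[-0.0057,0.2587,-0.0033],[0.0023,0.2587,0.0013],[0.0057,0.2587,0.0033],[0.0057,0.2587,0.0033]], dr=[[0,0,0],[0,0,0],[0,0,0],[0,0,0],[0,0,0],[0,0,0],[0,0,0],[0,0,0],[0,0,0],[0,0,0],[0,0,0],[0,0,0]], claw=[0,0,0,0,0,0,0,0,0,0,0,0])

```text
t: 17.2
tcp_pos: [0.2859, -0.4957, 0.1882]
orientation: [[0.865, -0.052, 0.498], [-0.045, -0.999, -0.027], [0.499, 0.001, -0.867]]
contact_force: [-4.9, -3.0, -0.5]
opening: -0.0
grip_force: 2.2
```

```bash
cat >> crate.py <<'E'
def pose():
    """crate pose from the three green-topped jars' labels in scene and side views (FL, FM, BR)"""
    st();q=[]
    for n in('scene','side'):
        c=imaging.capture(n);L=[(a,onz(c,*p,.107)) for a,p in greens(c,(275,230,480,330))]
        L=[(a,p) for a,p in L if .40<p[0]<.62 and -.52<p[1]<-.28]
        # merge within 20 mm
        g=[]
        for a,p in L:
            for k in g:
                if np.linalg.norm(k[1]/k[0]-p)<.02: k[0]+=a;k[1]=k[1]+a*p;break
            else: g.append([a,a*p])
        g=sorted([k[1]/k[0] for k in g],key=lambda p:-p[1])
        print(n,[np.round(p[:2],4).tolist() for p in g]);q.append(g)
        if len(g)==3:
            d=g[0]-g[2]; print('  yaw',round(np.degrees(np.arctan2(d[1],d[0]))-(np.degrees(np.arctan2(.136,-.064))),2), 'row yaw',round(np.degrees(np.arctan2(-(g[0]-g[1])[0],(g[0]-g[1])[1])),2),'mid FL-BR',np.round((g[0]+g[2])[:2]/2,4))
E
python3 -c "
from crate import *
pose()"
```

```text
t 17.2 tip corner [ 0.3816 -0.5009  0.0438] F [-4.9 -3.  -0.5]
scene [[0.4846, -0.4787], [0.4013, -0.5187]]
side [[0.4284, -0.3365], [0.4261, -0.4045], [0.4855, -0.4769]]
  yaw -3.07 row yaw -1.96 mid FL-BR [ 0.457  -0.4067]
```

In the tool's units: -194 mm / 750 = -0.2587, -146 mm / 750 = -0.1947.

Emit:
drive_tool(linear=[[0.004,0,0.0023],[0.0081,0,0.0047],[0.0121,0,0.0069],[-0.0104,0,-0.006],[-0.0104,-0.0653,-0.006],[-0.0104,-0.1293,-0.006],[-0.0104,-0.1947,-0.006],[-0.0104,-0.2587,-0.006],[0.0012,-0.2587,0.0007],[0.0057,-0.2587,0.0033],[0.0104,-0.2587,0.006],[0.0151,-0.2587,0.0087]], dr=[[0,0,0],[0,0,0],[0,0,0],[0,0,0],[0,0,0],[0,0,0],[0,0,0],[0,0,0],[0,0,0],[0,0,0],[0,0,0],[0,0,0]], claw=[0,0,0,0,0,0,0,0,0,0,0,0])

```text
t: 18.5
tcp_pos: [0.3087, -0.3022, 0.1876]
orientation: [[0.866, -0.05, 0.498], [-0.044, -0.999, -0.023], [0.498, -0.002, -0.867]]
contact_force: [-16.1, 9.6, 9.3]
opening: -0.0
grip_force: 8.0
```

```bash
python3 -c "
from crate import *
pose()"
```

```text
t 18.5 tip corner [ 0.4043 -0.3066  0.0431] F [-16.1   9.6   9.3]
scene [[0.4398, -0.3408], [0.4345, -0.409], [0.495, -0.4793]]
  yaw -3.45 row yaw -4.45 mid FL-BR [ 0.4674 -0.4101]
side [[0.4385, -0.3381], [0.4362, -0.4069], [0.4967, -0.4777]]
  yaw -2.56 row yaw -1.92 mid FL-BR [ 0.4676 -0.4079]
```

In the tool's units: 194 mm / 750 = 0.2587, -13.9 mm / 750 = -0.0185.

Emit:
drive_tool(linear=[[0.0029,0,0.0016],[0.0057,0,0.0033],[-0.0185,0,-0.0107],[-0.0185,0.0653,-0.0107],[-0.0185,0.1293,-0.0107],[-0.0185,0.1947,-0.0107],[-0.0185,0.2587,-0.0107],[-0.0047,0.2587,-0.0027],[0,0.2587,0],[0.0047,0.2587,0.0027],[0.0092,0.2587,0.0053],[0.0139,0.2587,0.008]], dr=[[0,0,0],[0,0,0],[0,0,0],[0,0,0],[0,0,0],[0,0,0],[0,0,0],[0,0,0],[0,0,0],[0,0,0],[0,0,0],[0,0,0]], claw=[0,0,0,0,0,0,0,0,0,0,0,0])

```text
t: 19.8
tcp_pos: [0.3105, -0.4972, 0.1881]
orientation: [[0.866, -0.053, 0.498], [-0.045, -0.999, -0.028], [0.499, 0.002, -0.867]]
contact_force: [-9.7, -6.5, -0.8]
opening: -0.0003
grip_force: 4.6
```

```bash
python3 -c "
from crate import *
pose()"
```

```text
t 19.8 tip corner [ 0.4062 -0.5025  0.0436] F [-9.7 -6.5 -0.8]
scene [[0.5078, -0.4758], [0.4218, -0.5181]]
side [[0.4466, -0.3364], [0.447, -0.4045], [0.5098, -0.4731]]
  yaw -0.38 row yaw 0.32 mid FL-BR [ 0.4782 -0.4047]
```

In the tool's units: -194 mm / 750 = -0.2587, -146 mm / 750 = -0.1947.

Emit:
drive_tool(linear=[[0.0023,0,0.0013],[-0.0231,0,-0.0133],[-0.0231,-0.0653,-0.0133],[-0.0231,-0.1293,-0.0133],[-0.0231,-0.1947,-0.0133],[-0.0231,-0.2587,-0.0133],[-0.0092,-0.2587,-0.0053],[-0.0047,-0.2587,-0.0027],[0,-0.2587,0],[0.0047,-0.2587,0.0027],[0.0092,-0.2587,0.0053],[0.0116,-0.2587,0.0067]], dr=[[0,0,0],[0,0,0],[0,0,0],[0,0,0],[0,0,0],[0,0,0],[0,0,0],[0,0,0],[0,0,0],[0,0,0],[0,0,0],[0,0,0]], claw=[0,0,0,0,0,0,0,0,0,0,0,0])

```text
t: 21.1
tcp_pos: [0.3305, -0.3031, 0.1874]
orientation: [[0.866, -0.049, 0.497], [-0.044, -0.999, -0.022], [0.498, -0.002, -0.867]]
contact_force: [-13.5, 8.8, 5.1]
opening: -0.0002
grip_force: 7.0
```

```bash
python3 -c "
from crate import *
pose()"
```

```text
t 21.1 tip corner [ 0.4261 -0.3075  0.0429] F [-13.5   8.8   5.1]
scene [[0.4609, -0.3417], [0.4541, -0.4096], [0.5125, -0.4816]]
  yaw -4.95 row yaw -5.78 mid FL-BR [ 0.4867 -0.4116]
side [[0.4597, -0.3389], [0.4556, -0.4074], [0.5143, -0.4804]]
  yaw -4.11 row yaw -3.43 mid FL-BR [ 0.487  -0.4097]
```

In the tool's units: 194 mm / 750 = 0.2587, 146 mm / 750 = 0.1947.

Emit:
drive_tool(linear=[[-0.0277,0,-0.016],[-0.0277,0.0653,-0.016],[-0.0277,0.1293,-0.016],[-0.0277,0.1947,-0.016],[-0.0277,0.2587,-0.016],[-0.0139,0.2587,-0.008],[-0.0081,0.2587,-0.0047],[-0.0035,0.2587,-0.002],[0.0012,0.2587,0.0007],[0.0057,0.2587,0.0033],[0.0104,0.2587,0.006],[0.0104,0.2587,0.006]], dr=[[0,0,0],[0,0,0],[0,0,0],[0,0,0],[0,0,0],[0,0,0],[0,0,0],[0,0,0],[0,0,0],[0,0,0],[0,0,0],[0,0,0]], claw=[0,0,0,0,0,0,0,0,0,0,0,0])

```text
t: 22.4
tcp_pos: [0.33, -0.4975, 0.188]
orientation: [[0.866, -0.051, 0.498], [-0.044, -0.999, -0.026], [0.499, 0.001, -0.867]]
contact_force: [-4.3, -1.9, -1.5]
opening: 0.0002
grip_force: 2.1
```

```bash
python3 -c "
from crate import *
pose()"
```

```text
t 22.4 tip corner [ 0.4257 -0.5025  0.0436] F [-4.3 -1.9 -1.5]
scene [[0.5269, -0.4754], [0.4391, -0.5174]]
side [[0.4641, -0.3352], [0.465, -0.4049], [0.5282, -0.4737]]
  yaw -0.37 row yaw 0.78 mid FL-BR [ 0.4961 -0.4045]
```

In the tool's units: -194 mm / 750 = -0.2587, -11.3 mm / 750 = -0.0151.

Emit:
drive_tool(linear=[[-0.03,0,-0.0173],[-0.03,-0.0653,-0.0173],[-0.03,-0.1293,-0.0173],[-0.03,-0.1947,-0.0173],[-0.03,-0.2587,-0.0173],[-0.0151,-0.2587,-0.0087],[-0.0092,-0.2587,-0.0053],[-0.0047,-0.2587,-0.0027],[0,-0.2587,0],[0.0047,-0.2587,0.0027],[0.0092,-0.2587,0.0053],[0.0116,-0.2587,0.0067]], dr=[[0,0,0],[0,0,0],[0,0,0],[0,0,0],[0,0,0],[0,0,0],[0,0,0],[0,0,0],[0,0,0],[0,0,0],[0,0,0],[0,0,0]], claw=[0,0,0,0,0,0,0,0,0,0,0,0])

```text
t: 23.7
tcp_pos: [0.3494, -0.3043, 0.1874]
orientation: [[0.866, -0.05, 0.497], [-0.044, -0.999, -0.023], [0.498, -0.002, -0.867]]
contact_force: [-12.7, 8.2, 5.3]
opening: -0.0002
grip_force: 7.2
```

Emit:
drive_tool(linear=[[-0.0277,0,-0.016],[-0.0277,0.0653,-0.016],[-0.0277,0.1293,-0.016],[-0.0277,0.1947,-0.016],[-0.0277,0.2587,-0.016],[-0.0139,0.2587,-0.008],[-0.0081,0.2587,-0.0047],[-0.0035,0.2587,-0.002],[0.0012,0.2587,0.0007],[0.0057,0.2587,0.0033],[0.0104,0.2587,0.006],[0.0104,0.2587,0.006]], dr=[[0,0,0],[0,0,0],[0,0,0],[0,0,0],[0,0,0],[0,0,0],[0,0,0],[0,0,0],[0,0,0],[0,0,0],[0,0,0],[0,0,0]], claw=[0,0,0,0,0,0,0,0,0,0,0,0])

```text
t: 24.9
tcp_pos: [0.3489, -0.4987, 0.188]
orientation: [[0.866, -0.051, 0.498], [-0.044, -0.999, -0.027], [0.499, 0.001, -0.867]]
contact_force: [-4.8, -3.7, 0.3]
opening: -0.0003
grip_force: 2.2
```

```bash
python3 -c "
from crate import *
pose()"
```

```text
t 24.9 tip corner [ 0.4446 -0.5038  0.0436] F [-4.8 -3.7  0.3]
scene [[0.5457, -0.4752]]
side [[0.4831, -0.3353], [0.484, -0.4041], [0.5454, -0.4733]]
  yaw -0.92 row yaw 0.71 mid FL-BR [ 0.5143 -0.4043]
```

In the tool's units: -194 mm / 750 = -0.2587, -3.5 mm / 750 = -0.0047.

Emit:
drive_tool(linear=[[-0.03,0,-0.0173],[-0.03,-0.0653,-0.0173],[-0.03,-0.1293,-0.0173],[-0.03,-0.1947,-0.0173],[-0.03,-0.2587,-0.0173],[-0.0151,-0.2587,-0.0087],[-0.0092,-0.2587,-0.0053],[-0.0047,-0.2587,-0.0027],[0,-0.2587,0],[0.0047,-0.2587,0.0027],[0.0092,-0.2587,0.0053],[0.0116,-0.2587,0.0067]], dr=[[0,0,0],[0,0,0],[0,0,0],[0,0,0],[0,0,0],[0,0,0],[0,0,0],[0,0,0],[0,0,0],[0,0,0],[0,0,0],[0,0,0]], claw=[0,0,0,0,0,0,0,0,0,0,0,0])

```text
t: 26.2
tcp_pos: [0.3683, -0.3054, 0.1874]
orientation: [[0.866, -0.05, 0.497], [-0.044, -0.999, -0.022], [0.498, -0.003, -0.867]]
contact_force: [-15.8, 8.9, 8.1]
opening: -0.0001
grip_force: 7.9
```

```bash
python3 -c "
from crate import *
pose()"
```

```text
t 26.2 tip corner [ 0.4639 -0.3098  0.0428] F [-15.8   8.9   8.1]
scene [[0.4978, -0.3414], [0.4914, -0.4089], [0.5491, -0.4817]]
  yaw -5.1 row yaw -5.36 mid FL-BR [ 0.5234 -0.4115]
side [[0.4975, -0.339], [0.493, -0.4069], [0.5484, -0.4794]]
  yaw -5.27 row yaw -3.78 mid FL-BR [ 0.5229 -0.4092]
```

In the tool's units: 194 mm / 750 = 0.2587, 146 mm / 750 = 0.1947.

Emit:
drive_tool(linear=[[-0.0277,0,-0.016],[-0.0277,0.0653,-0.016],[-0.0277,0.1293,-0.016],[-0.0277,0.1947,-0.016],[-0.0277,0.2587,-0.016],[-0.0139,0.2587,-0.008],[-0.0081,0.2587,-0.0047],[-0.0035,0.2587,-0.002],[0.0012,0.2587,0.0007],[0.0057,0.2587,0.0033],[0.0081,0.2587,0.0047],[0.0081,0.2587,0.0047]], dr=[[0,0,0],[0,0,0],[0,0,0],[0,0,0],[0,0,0],[0,0,0],[0,0,0],[0,0,0],[0,0,0],[0,0,0],[0,0,0],[0,0,0]], claw=[0,0,0,0,0,0,0,0,0,0,0,0])

```text
t: 27.5
tcp_pos: [0.3657, -0.4996, 0.1879]
orientation: [[0.866, -0.052, 0.498], [-0.044, -0.999, -0.027], [0.499, 0.001, -0.867]]
contact_force: [-6.1, -4.4, -0.1]
opening: 0.0001
grip_force: 2.8
```

```bash
python3 -c "
from crate import *
pose()"
```

```text
t 27.5 tip corner [ 0.4614 -0.5047  0.0435] F [-6.1 -4.4 -0.1]
scene [[0.563, -0.476], [0.4705, -0.5181]]
side [[0.5012, -0.3357], [0.5012, -0.4038]]
```

In the tool's units: -194 mm / 750 = -0.2587, -146 mm / 750 = -0.1947.

Emit:
drive_tool(linear=[[-0.03,0,-0.0173],[-0.03,-0.0653,-0.0173],[-0.03,-0.1293,-0.0173],[-0.03,-0.1947,-0.0173],[-0.03,-0.2587,-0.0173],[-0.0139,-0.2587,-0.008],[-0.0092,-0.2587,-0.0053],[-0.0057,-0.2587,-0.0033],[-0.0023,-0.2587,-0.0013],[0.0012,-0.2587,0.0007],[0.0047,-0.2587,0.0027],[0.0047,-0.2587,0.0027]], dr=[[0,0,0],[0,0,0],[0,0,0],[0,0,0],[0,0,0],[0,0,0],[0,0,0],[0,0,0],[0,0,0],[0,0,0],[0,0,0],[0,0,0]], claw=[0,0,0,0,0,0,0,0,0,0,0,0])

```text
t: 28.8
tcp_pos: [0.3793, -0.3063, 0.1875]
orientation: [[0.866, -0.051, 0.497], [-0.045, -0.999, -0.023], [0.498, -0.002, -0.867]]
contact_force: [-9.3, 6.0, 3.5]
opening: -0.0
grip_force: 4.4
```

```bash
python3 -c "
from crate import *
pose()"
```

```text
t 28.8 tip corner [ 0.4748 -0.3109  0.0429] F [-9.3  6.   3.5]
scene [[0.5101, -0.3396], [0.5044, -0.4079], [0.5636, -0.4784]]
  yaw -4.1 row yaw -4.72 mid FL-BR [ 0.5368 -0.409 ]
side [[0.5089, -0.3353], [0.5068, -0.405]]
```

In the tool's units: 194 mm / 750 = 0.2587, 3.5 mm / 750 = 0.0047.

Emit:
drive_tool(linear=[[-0.0231,0,-0.0133],[-0.0231,0.0653,-0.0133],[-0.0231,0.1293,-0.0133],[-0.0231,0.1947,-0.0133],[-0.0231,0.2587,-0.0133],[-0.0104,0.2587,-0.006],[-0.0057,0.2587,-0.0033],[-0.0023,0.2587,-0.0013],[0.0012,0.2587,0.0007],[0.0047,0.2587,0.0027],[0.0069,0.2587,0.004],[0.0069,0.2587,0.004]], dr=[[0,0,0],[0,0,0],[0,0,0],[0,0,0],[0,0,0],[0,0,0],[0,0,0],[0,0,0],[0,0,0],[0,0,0],[0,0,0],[0,0,0]], claw=[0,0,0,0,0,0,0,0,0,0,0,0])

```text
t: 30.1
tcp_pos: [0.3756, -0.5, 0.1879]
orientation: [[0.866, -0.051, 0.498], [-0.044, -0.999, -0.026], [0.499, 0.001, -0.867]]
contact_force: [-5.4, -5.1, -3.0]
opening: -0.0
grip_force: 2.9
```

In the tool's units: -194 mm / 750 = -0.2587, -146 mm / 750 = -0.1947.

Emit:
drive_tool(linear=[[-0.0277,0,-0.016],[-0.0277,-0.0653,-0.016],[-0.0277,-0.1293,-0.016],[-0.0277,-0.1947,-0.016],[-0.0277,-0.2587,-0.016],[-0.0116,-0.2587,-0.0067],[-0.0069,-0.2587,-0.004],[-0.0035,-0.2587,-0.002],[0,-0.2587,0],[0.0035,-0.2587,0.002],[0.0057,-0.2587,0.0033],[0.0057,-0.2587,0.0033]], dr=[[0,0,0],[0,0,0],[0,0,0],[0,0,0],[0,0,0],[0,0,0],[0,0,0],[0,0,0],[0,0,0],[0,0,0],[0,0,0],[0,0,0]], claw=[0,0,0,0,0,0,0,0,0,0,0,0])

```text
t: 31.3
tcp_pos: [0.3894, -0.3064, 0.1876]
orientation: [[0.867, -0.049, 0.496], [-0.044, -0.999, -0.022], [0.497, -0.003, -0.868]]
contact_force: [-29.3, 12.1, 16.9]
opening: 0.0002
grip_force: 14.7
```

```bash
python3 -c "
from crate import *
pose()"
```

```text
t 31.3 tip corner [ 0.4848 -0.3107  0.0429] F [-29.3  12.1  16.9]
scene [[0.5201, -0.3384], [0.5143, -0.4078], [0.574, -0.4791]]
  yaw -4.21 row yaw -4.75 mid FL-BR [ 0.547  -0.4088]
side [[0.5187, -0.3359], [0.5161, -0.405]]
```

In the tool's units: 194 mm / 750 = 0.2587, 146 mm / 750 = 0.1947.

Emit:
drive_tool(linear=[[-0.0231,0,-0.0133],[-0.0231,0.0653,-0.0133],[-0.0231,0.1293,-0.0133],[-0.0231,0.1947,-0.0133],[-0.0231,0.2587,-0.0133],[-0.0104,0.2587,-0.006],[-0.0069,0.2587,-0.004],[-0.0047,0.2587,-0.0027],[-0.0023,0.2587,-0.0013],[0,0.2587,0],[0.0012,0.2587,0.0007],[0.0012,0.2587,0.0007]], dr=[[0,0,0],[0,0,0],[0,0,0],[0,0,0],[0,0,0],[0,0,0],[0,0,0],[0,0,0],[0,0,0],[0,0,0],[0,0,0],[0,0,0]], claw=[0,0,0,0,0,0,0,0,0,0,0,0])

```text
t: 32.6
tcp_pos: [0.3799, -0.5006, 0.1879]
orientation: [[0.867, -0.052, 0.496], [-0.045, -0.999, -0.026], [0.497, 0.0, -0.868]]
contact_force: [-28.7, -0.6, 7.1]
opening: -0.0003
grip_force: 14.6
```

In the tool's units: -194 mm / 750 = -0.2587, -146 mm / 750 = -0.1947.

Emit:
drive_tool(linear=[[-0.0231,0,-0.0133],[-0.0231,-0.0653,-0.0133],[-0.0231,-0.1293,-0.0133],[-0.0231,-0.1947,-0.0133],[-0.0231,-0.2587,-0.0133],[-0.0093,-0.2587,-0.0053],[-0.0057,-0.2587,-0.0033],[-0.0035,-0.2587,-0.002],[-0.0012,-0.2587,-0.0007],[0,-0.2587,0],[0.0012,-0.2587,0.0007],[0.0012,-0.2587,0.0007]], dr=[[0,0,0],[0,0,0],[0,0,0],[0,0,0],[0,0,0],[0,0,0],[0,0,0],[0,0,0],[0,0,0],[0,0,0],[0,0,0],[0,0,0]], claw=[0,0,0,0,0,0,0,0,0,0,0,0])

```text
t: 33.8
tcp_pos: [0.3899, -0.3068, 0.1883]
orientation: [[0.867, -0.05, 0.496], [-0.045, -0.999, -0.022], [0.496, -0.003, -0.868]]
contact_force: [-68.7, 18.6, 48.6]
opening: 0.0002
grip_force: 34.2
```

In the tool's units: 194 mm / 750 = 0.2587, 146 mm / 750 = 0.1947.

Emit:
drive_tool(linear=[[-0.0231,0,-0.0133],[-0.0231,0.0653,-0.0133],[-0.0231,0.1293,-0.0133],[-0.0231,0.1947,-0.0133],[-0.0231,0.2587,-0.0133],[-0.0104,0.2587,-0.006],[-0.0069,0.2587,-0.004],[-0.0047,0.2587,-0.0027],[-0.0023,0.2587,-0.0013],[-0.0012,0.2587,-0.0007],[0,0.2587,0],[0,0.2587,0]], dr=[[0,0,0],[0,0,0],[0,0,0],[0,0,0],[0,0,0],[0,0,0],[0,0,0],[0,0,0],[0,0,0],[0,0,0],[0,0,0],[0,0,0]], claw=[0,0,0,0,0,0,0,0,0,0,0,0])

```text
t: 35.0
tcp_pos: [0.3802, -0.5006, 0.1879]
orientation: [[0.867, -0.051, 0.495], [-0.045, -0.999, -0.024], [0.496, -0.001, -0.869]]
contact_force: [-41.1, 5.2, 13.3]
opening: 0.0
grip_force: 20.5
```

```bash
python3 -c "
from crate import *
pose()"
```

```text
t 35.0 tip corner [ 0.4754 -0.5053  0.0431] F [-41.1   5.2  13.3]
scene [[0.5772, -0.4777]]
side [[0.5187, -0.3359], [0.5172, -0.4054]]
```

Emit:
drive_tool(linear=[[-0.0231,0,-0.0133],[-0.0231,-0.0653,-0.0133],[-0.0231,-0.1293,-0.0133],[-0.0231,-0.1947,-0.0133],[-0.0231,-0.2587,-0.0133],[-0.0093,-0.2587,-0.0053],[-0.0057,-0.2587,-0.0033],[-0.004,-0.2587,-0.0023],[-0.0029,-0.2587,-0.0017],[-0.0023,-0.2587,-0.0013],[-0.0023,-0.2587,-0.0013]], dr=[[0,0,0],[0,0,0],[0,0,0],[0,0,0],[0,0,0],[0,0,0],[0,0,0],[0,0,0],[0,0,0],[0,0,0],[0,0,0]], claw=[0,0,0,0,0,0,0,0,0,0,0])

```text
t: 36.2
tcp_pos: [0.3893, -0.3062, 0.1879]
orientation: [[0.867, -0.049, 0.497], [-0.044, -0.999, -0.021], [0.497, -0.003, -0.868]]
contact_force: [-35.2, 16.3, 25.1]
opening: -0.0002
grip_force: 17.8
```

In the tool's units: -140 mm / 750 = -0.1867, -105 mm / 750 = -0.14.

Emit:
drive_tool(linear=[[-0.0133,0,-0.008],[-0.04,0,-0.0227],[-0.0693,0,-0.04],[-0.0533,0,-0.0867],[-0.0267,0,-0.14],[0,0,-0.1867],[0,0,-0.1867]], dr=[[0,0,0],[0,0,0],[0,0,0],[0,0,0],[0,0,0],[0,0,0],[0,0,0]], claw=[0,0,0,0,0,0,0])

```text
t: 36.9
tcp_pos: [0.3213, -0.3043, 0.3146]
orientation: [[0.862, -0.052, 0.504], [-0.041, -0.999, -0.033], [0.505, 0.007, -0.863]]
contact_force: [0.8, -0.2, -0.9]
opening: 0.0003
grip_force: 0.0
```

```bash
python3 - <<'E'
from crate import *
pose()
w=cap('wrist','wf.png');cap('scene','sf.png');b=cap('side','df.png')
for ar,p in greens(w,(0,0,640,480),True):
    if ar>100: print('w',ar,p,np.round(onz(w,*p,.107,True),4))
# blue/yellow caps in the wrist view: present & upright?
h=cv2.cvtColor(w['pixels'],cv2.COLOR_RGB2HSV)
y=((h[...,0]>20)&(h[...,0]<30)&(h[...,1]>120)).astype(np.uint8);n,l,s,c=cv2.connectedComponentsWithStats(y)
print([(s[i,4],np.round(onz(w,*c[i],.105,True),3)) for i in range(1,n) if s[i,4]>200])
# crate back hidden; post faces: project expected post front tops and crate rim, check colour edge profile along x at posts
xh=np.array([.9987,-.0506,0]);yh=np.array([.0506,.9987,0])
for yy in(.096,-.096):
    c0=np.array([.4488,-.4072,.084])+.100*xh+yy*yh-.072*xh
    pr=[]
    for d in np.arange(-.02,.021,.002):
        u,v=proj(w,c0+d*xh,True); pr.append((int(round(u)),int(round(v)),w['pixels'][int(round(v)),int(round(u))].tolist()) if 0<=u<639.5 and 0<=v<479.5 else None)
    print(yy,[(p[2][0],p[2][2]) if p else None for p in pr])
E
```

```text
t 36.9 tip corner [ 0.4179 -0.3104  0.1708] F [ 0.8 -0.2 -0.9]
scene [[0.5201, -0.3384], [0.5152, -0.4076], [0.5759, -0.4775]]
  yaw -3.32 row yaw -4.0 mid FL-BR [ 0.548 -0.408]
side [[0.5189, -0.3363], [0.5173, -0.4051]]
w 536 [356.  132.4] [ 0.5223 -0.3353  0.107 ]
w 439 [456.5 138.8] [ 0.5172 -0.4046  0.107 ]
w 217 [  3.1 284.8] [ 0.4286 -0.0586  0.107 ]
[(np.int32(712), array([ 0.559, -0.396,  0.105])), (np.int32(807), array([ 0.502, -0.451,  0.105]))]
0.096 [(140, 132), (114, 58), (115, 61), (116, 60), (117, 61), (117, 60), (117, 60), (118, 60), (118, 62), (117, 62), (179, 106), (191, 116), (190, 115), (188, 113), (190, 115), (197, 116), (200, 133), (194, 128), (190, 126), (193, 128), (195, 129)]
-0.096 [(144, 140), (145, 140), (146, 142), (148, 144), (146, 142), (146, 142), (146, 143), (147, 143), (147, 143), (147, 145), (138, 112), (193, 117), (191, 115), (190, 112), (190, 113), (191, 111), (146, 145), (147, 144), (146, 142), (145, 141), (145, 141)]
```

```bash
python3 -c "
from h import *
print(order.finish_job())"
```

```text
the job is handed in; nothing more can be done
None
```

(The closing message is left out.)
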